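Check battery packs and lock them in the charging dock

ROBOT

A 7-joint arm with a two-finger parallel gripper is mounted at the origin on the work surface. World frame = base frame: x ahead of the robot, y to its left, z up, the work surface at z = 0. Lengths are in m, angles in rad, forces in N, time in s.
With the tool pointing down it reaches from about 0.425 to 0.925 m from the base axis. Payload 6.8 kg.
Tool frame: the origin (TCP) lies at the very end of the fingers, on their centre line; the grasp point (between the pads) lies 19 mm behind it; z points along the fingers, y is the line along which they close (so a half turn about z gives the same grasp; the last joint's range is limited). The gripper opens to 85 mm and grips with 20 to 120 N. Pads are 22 mm wide; open, the fingers measure 114 mm over their backs; the gripper's body (76 mm by 85 mm) begins 54 mm behind the grasp point. The pads swing forward as they close: fully open they stand 13 mm farther back than shut.
Start: joints at [-1.313, 0.477, 0.022, 1.555, -0.011, 1.109, -0.083], TCP at [0.241, 0.63, 0.231] pointing down, gripper open.
Joint ranges: [-2.96, 2.96], [-0.34, 2.1], [-1.41, 1.46], [0.24, 2.44], [-1.37, 4.51], [0.17, 1.92], [-2.96, 2.96]. Speed limits (rad/s): [2.39, 2.39, 3.14, 3.14, 3.14, 3.14, 3.14].

INTERFACE

Orientations are given as a rotation vector (axis times angle).
In Python, from bench import monitor, optics, r gives the robot as it stands.
- The arm moves only by the shell command python3 -m crank 'ROWS' [OPENING] [FORCE]. ROWS is JSON, a list of rows, each a list of 2 entries, a list of its own where there are three numbers: the shift along the tool's x, y, z in cm, then the turn, a rotation vector about the tool's x, y, z in rad. A call has 1 to 5 rows; each row shifts and turns the commanded pose from where the row before left it, along the tool's axes as they then stand; what a row does not reach is not made up. A row lasts 1/10 s, in which the tool goes at most 50 mm and 8.59 degrees, less where a joint would pass 70% of its speed; a pose out of reach is approached as far as the arm can. A call is refused whole if a number of a shift passes 5 or a number of a turn 0.15, either way. A call with a gripper value outside its range is refused whole. OPENING is the finger opening in cm, from 0 to 8.54, set as the call begins (- or left out, the last holds). The fingers move at their own pace and stop on an object; FORCE is the grip in N (left out, the last holds). Time passes only in rows, so rows that do not move let the fingers close. It gives the time, the measured TCP pose, the force, the opening and the grip force at its end, in the units of the state.
- monitor.get_obs(): the state, without advancing time (a new reading comes with each control period).
- optics.grab_frame(name): name is "scene" or "top" or "wrist"; returns (picture, depth): 480x640x3 uint8, red, green, blue; 480x640 float32, m along the optical axis (not along the pixel's ray), 0 where there is no reading.
- optics.camera_model(name): a dict with "vertical_fov" (degrees; the focal length in pixels is half the picture's height over the tangent of half this angle, whatever the lens; pixels are square), "cx", "cy" (the principal point, pixels), "D" ([k1, k2, p1, p2, k3] as OpenCV has them; the pictures are not rectified), "R" (3x3) and "t" (3): a world point X has camera coordinates R X + t; the wrist camera has in their place "hand_eye" (4x4, takes a point from camera to tool coordinates, whose origin is the TCP and whose axes are the flange's). Camera axes: x right, y down, z forward; pixel columns grow to the right and rows downward; lengths in m; the calibration is good to about 2 mm. A picture is of the moment at which its call begins: read the wrist's pose just before it. camera_model takes no time and is no camera call.
- r.hand_in(): hands the job in; it is judged then, once.
The state is a dict: "clock": time; "joints": joint angles; "qvel": joint speeds; "tau": joint torques, N m; "tcp_pos": TCP position; "orientation": TCP orientation; "contact_force": force on the tool from outside, world axes, zero at the start; "moment": the same for the moment, N m; "grip_width": finger opening in m; "gripper_force": force on a finger pad.
Only numpy, scipy, OpenCV 4.12 (cv2) and the standard library are available. Lean on these libraries where they do the work, as an engineer would, in place of code of your own. Each camera call takes 0.05 s, during which the arm holds its last target. There are 200 camera calls.

TASK

Put the robot cars' battery packs on charge. Taking them in the order red, yellow, blue (some may be missing), press each pack flat onto the middle of the tester until its sprung plate is fully depressed, hold it there a moment, and then lay it flat in the dock bay of its own colour and press that bay's sprung lever down until it clicks and stays down by itself. Leave the other things on the desk where they are.

Things in the scene. Friction and masses are not known exactly. Their poses are not given: they have to be found in the camera images.
- pack_red: red battery pack with black end bands: a rigid box 90 x 42 x 42 mm, about 180 g, any long side may be down (no right way up). Origin at its centre, x along the 90 mm length. Starts lying on the table; absent (None) in some runs.
- pack_yellow: yellow battery pack with black end bands: a rigid box 90 x 42 x 42 mm, about 180 g, any long side may be down (no right way up). Origin at its centre, x along the 90 mm length. Starts lying on the table; absent (None) in some runs.
- pack_blue: blue battery pack with black end bands: a rigid box 90 x 42 x 42 mm, about 180 g, any long side may be down (no right way up). Origin at its centre, x along the 90 mm length. Starts lying on the table; absent (None) in some runs.
- bay_red (a point): centre of the red floor of the dock's +y bay (left as seen from the robot), 8 mm above the table. x (the dock's) runs along the bay, away from its hinge post. Clear for 104 mm in x and 58 mm in y between 14 mm high black end stops and side guides (guides only in the last 20 mm at each end, else the sides are open). Bays 95 mm apart in y. A pack lies along x, its centre 21 mm above this point.
- bay_yellow (a point): centre of the yellow floor of the dock's middle bay, 8 mm above the table. x (the dock's) runs along the bay, away from its hinge post. Clear for 104 mm in x and 58 mm in y between 14 mm high black end stops and side guides (guides only in the last 20 mm at each end, else the sides are open). Bays 95 mm apart in y. A pack lies along x, its centre 21 mm above this point.
- bay_blue (a point): centre of the blue floor of the dock's -y bay (right as seen from the robot), 8 mm above the table. x (the dock's) runs along the bay, away from its hinge post. Clear for 104 mm in x and 58 mm in y between 14 mm high black end stops and side guides (guides only in the last 20 mm at each end, else the sides are open). Bays 95 mm apart in y. A pack lies along x, its centre 21 mm above this point.
- lever_red (a joint): steel lever over the red bay: 0 raised (0.9 rad above level), 0.9 fully down, level. Sprung up: about 2 N at the pad rising to 8 N at 0.76, where a ball detent begins to give way; past 0.87 it snaps to 0.9 and is held there (3 N up at the tip frees it); let go sooner, it springs up. Down, its rubber foot is 2 mm above a seated pack and 24 mm over its end; packs go in only with it raised.
- pivot_red (a point): hinge axis of the red lever, 160 mm along -x from the bay's centre and 54 mm above its floor. The point turns with the lever: its x points along the lever to the tip (tip at 139 mm), z out of the lever's upper face.
- pad_red (a point): centre of the upper face of the red lever's 36 x 36 mm finger pad, where it is pressed: 110 mm along the lever from the hinge axis, 8 mm above the lever's centre line. Turns with the lever.
- lever_yellow (a joint): steel lever over the yellow bay: 0 raised (0.9 rad above level), 0.9 fully down, level. Sprung up: about 2 N at the pad rising to 8 N at 0.76, where a ball detent begins to give way; past 0.87 it snaps to 0.9 and is held there (3 N up at the tip frees it); let go sooner, it springs up. Down, its rubber foot is 2 mm above a seated pack and 24 mm over its end; packs go in only with it raised.
- pivot_yellow (a point): hinge axis of the yellow lever, 160 mm along -x from the bay's centre and 54 mm above its floor. The point turns with the lever: its x points along the lever to the tip (tip at 139 mm), z out of the lever's upper face.
- pad_yellow (a point): centre of the upper face of the yellow lever's 36 x 36 mm finger pad, where it is pressed: 110 mm along the lever from the hinge axis, 8 mm above the lever's centre line. Turns with the lever.
- lever_blue (a joint): steel lever over the blue bay: 0 raised (0.9 rad above level), 0.9 fully down, level. Sprung up: about 2 N at the pad rising to 8 N at 0.76, where a ball detent begins to give way; past 0.87 it snaps to 0.9 and is held there (3 N up at the tip frees it); let go sooner, it springs up. Down, its rubber foot is 2 mm above a seated pack and 24 mm over its end; packs go in only with it raised.
- pivot_blue (a point): hinge axis of the blue lever, 160 mm along -x from the bay's centre and 54 mm above its floor. The point turns with the lever: its x points along the lever to the tip (tip at 139 mm), z out of the lever's upper face.
- pad_blue (a point): centre of the upper face of the blue lever's 36 x 36 mm finger pad, where it is pressed: 110 mm along the lever from the hinge axis, 8 mm above the lever's centre line. Turns with the lever.
- tester_stop (a point): battery tester: black box 90 x 115 x 24 mm (x, y, z), green stripes at its y ends, a sprung aluminium plate 56 x 76 mm on top. This fixed point is the centre of the plate's upper face when FULLY depressed, 28 mm above the table; at rest the plate's face is 10 mm higher.
- tester_plate (a joint): travel of the tester's sprung plate: 0 up, 0.010 m = fully depressed against its stop; takes about 3 N to start and 11 N at the stop, and springs back up.
- wheel_a: loose black-tyred yellow wheel, 66 mm across, 26 mm high, lying flat; not to be moved
- wheel_b: second such wheel; not to be moved
- screwdriver: red-handled screwdriver lying on the table; not to be moved
- gear_motor: yellow gear motor, 85 x 22 x 19 mm; not to be moved
There are look-alikes about, which are no part of the job. There is more than one size of the pack_blue; the job needs the middle-sized.

How it is judged:
On the way, in this order (a step that is already met when the one before it is completed fails the run):
1. the red pack, lying flat, is pressed onto the tester until the plate is fully depressed (z of pack_red in the frame of tester_stop between 0.017 and 0.0232 m and x of pack_red in the frame of tester_stop between -0.025 and 0.025 m and y of pack_red in the frame of tester_stop between -0.025 and 0.025 m and angle between pack_red's own x axis and vertical between 1.45 and 1.69 rad), for 0.2 s.
2. the yellow pack, lying flat, is pressed onto the tester until the plate is fully depressed (z of pack_yellow in the frame of tester_stop between 0.017 and 0.0232 m and x of pack_yellow in the frame of tester_stop between -0.025 and 0.025 m and y of pack_yellow in the frame of tester_stop between -0.025 and 0.025 m and angle between pack_yellow's own x axis and vertical between 1.45 and 1.69 rad), for 0.2 s.
3. the blue pack, lying flat, is pressed onto the tester until the plate is fully depressed (z of pack_blue in the frame of tester_stop between 0.017 and 0.0232 m and x of pack_blue in the frame of tester_stop between -0.025 and 0.025 m and y of pack_blue in the frame of tester_stop between -0.025 and 0.025 m and angle between pack_blue's own x axis and vertical between 1.45 and 1.69 rad), for 0.2 s.
At the end, for the whole second after the job is handed in: every pack that is present lies flat and at rest on the floor of the bay of its own colour (centre within about 11 mm of the bay's centre, height within 4 mm, along the bay within 0.2 rad), with that bay's lever held down by its detent (within about 0.03 rad of fully down) (x of pack_red in the frame of bay_red between -0.011 and 0.011 m and y of pack_red in the frame of bay_red between -0.012 and 0.012 m and z of pack_red in the frame of bay_red between 0.017 and 0.025 m and angle between the x axis of pack_red and the x axis of bay_red, either way round below 0.2 rad and angle between pack_red's own x axis and vertical between 1.5 and 1.64 rad and linear speed of each of pack_red, pack_yellow, pack_blue below 0.02 m/s and z of pack_red in the frame of pivot_red above -0.039 m and x of pack_yellow in the frame of bay_yellow between -0.011 and 0.011 m and y of pack_yellow in the frame of bay_yellow between -0.012 and 0.012 m and z of pack_yellow in the frame of bay_yellow between 0.017 and 0.025 m and angle between the x axis of pack_yellow and the x axis of bay_yellow, either way round below 0.2 rad and angle between pack_yellow's own x axis and vertical between 1.5 and 1.64 rad and z of pack_yellow in the frame of pivot_yellow above -0.039 m and x of pack_blue in the frame of bay_blue between -0.011 and 0.011 m and y of pack_blue in the frame of bay_blue between -0.012 and 0.012 m and z of pack_blue in the frame of bay_blue between 0.017 and 0.025 m and angle between the x axis of pack_blue and the x axis of bay_blue, either way round below 0.2 rad and angle between pack_blue's own x axis and vertical between 1.5 and 1.64 rad and z of pack_blue in the frame of pivot_blue above -0.039 m); the robot touches nothing.
It fails at once if another thing on the desk is pushed more than 5 cm (distance of any of wheel_a, wheel_b, screwdriver, gear_motor from where it was at the start of the episode above 0.05 m).
Of pack_red, pack_yellow, pack_blue only 2 to 3 are there at a start; the rules pass over those that are not, and their reading is None.
At some moment in a run one of pack_red, pack_yellow, pack_blue may be knocked a few centimetres aside while the robot is not near it.
Once in a run the grip may slacken for a moment while it holds something.
It also fails if it takes over 210 s, if anything falls off the work surface, if the arm or the gripper's body presses on something with over 40 N, if the wrist force passes 120 N, or if a joint passes its speed limit or range.

## Working session

There is one attempt and no reset: what is moved stays moved. The work goes in short steps, Python scripts to look and compute and a shell command to move; the robot and the scene stay as the last step left them, time stands still between calls to the robot, and variables do not carry over. Pictures are saved under pics/ and viewed, at most 14 in all, crops included, and the job is handed in when it is done.

```bash
ls; mkdir -p pics; python3 - <<'E'
from bench import monitor, optics, r
import cv2
o=monitor.get_obs(); print(o)
for n in("scene","top"):
    p,d=optics.grab_frame(n); cv2.imwrite(f"pics/{n}0.png",p[...,::-1])
    print(n,optics.camera_model(n))
print(optics.camera_model("wrist"))
E
```

```text
pics
{'clock': 0.0, 'joints': array([-1.3131012 ,  0.47780055,  0.02233048,  1.55645128, -0.01151615,
        1.10930745, -0.08307308]), 'qvel': array([ 0.00122022, -0.000329  ,  0.00122109, -0.00033231,  0.00057901,
       -0.00129447, -0.00158297]), 'tau': array([-1.79776898e-04, -5.96438384e+01,  1.60792217e+00, -2.81205618e+01,
        1.24479129e-02,  9.32816503e-03, -1.15553732e-05]), 'tcp_pos': array([0.2412333 , 0.62978351, 0.23032531]), 'orientation': array([-5.71275206e-01, -3.08899246e+00,  2.86793717e-03]), 'contact_force': array([0.07800492, 0.2408546 , 0.70967285]), 'moment': array([ 0.02097388, -0.0138491 ,  0.00242413]), 'gripper_force': 0.0, 'grip_width': 0.08549831766499032}
scene {'vertical_fov': 42.927111168205485, 'cx': 325.2728481396041, 'cy': 244.89039254751103, 'D': array([-0.06752712,  0.        ,  0.        ,  0.        ,  0.        ]), 'R': array([[ 0.83547151,  0.54930128,  0.01598296],
       [ 0.45505486, -0.67523458, -0.58050266],
       [-0.30807861,  0.49226655, -0.81410147]]), 't': array([-0.45841385, -0.14098957,  2.12637467])}
top {'vertical_fov': 
[... 171 characters left out ...]
727, -0.99973285, -0.01725588],
       [-0.99238815, -0.01315084, -0.12244512],
       [ 0.12218548,  0.0190074 , -0.99232526]]), 't': array([0.06237211, 0.51349425, 1.19441234])}
{'vertical_fov': 63.53570928716486, 'cx': 313.31586069927044, 'cy': 232.43175655478169, 'D': array([-0.04673708,  0.        ,  0.        ,  0.        ,  0.        ]), 'hand_eye': array([[-3.22150527e-04, -9.54028006e-01, -2.99717300e-01,
         7.58628264e-02],
       [ 9.99999851e-01, -4.39345368e-04,  3.23629320e-04,
         5.48833102e-04],
       [-4.40430842e-04, -2.99717151e-01,  9.54028005e-01,
        -1.41071797e-01],
       [ 0.00000000e+00,  0.00000000e+00,  0.00000000e+00,
         1.00000000e+00]])}
```

View pics/top0.png

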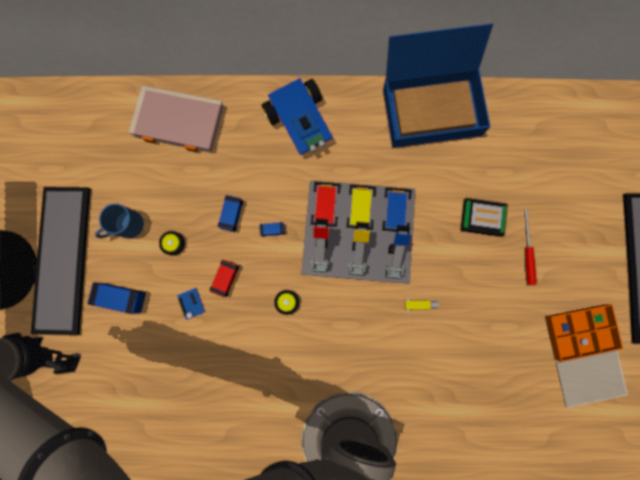

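View pics/scene0.png

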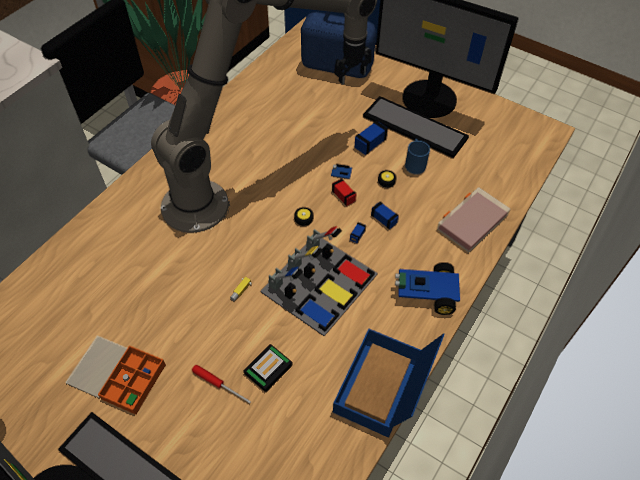

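The red pack is at top pixel (224,278). The middle-sized blue is at (231,213), with a large look-alike at (117,297) and a small one at (272,229). There is no yellow pack: the yellow thing at (422,305) is the gear motor. The dock is around (358,230) and the tester at (485,217).

```bash
cat > h.py <<'E'
import numpy as np, cv2
from scipy.spatial.transform import Rotation as Ro
from bench import monitor, optics, r
def cloud(name):
    o=monitor.get_obs(); p,d=optics.grab_frame(name); m=optics.camera_model(name)
    f=240/np.tan(np.radians(m["vertical_fov"])/2)
    K=np.array([[f,0,m["cx"]],[0,f,m["cy"]],[0,0,1]])
    u,v=np.meshgrid(np.arange(640.),np.arange(480.))
    n=cv2.undistortPoints(np.stack([u,v],-1).reshape(-1,1,2),K,m["D"]).reshape(480,640,2)
    c=np.dstack([n,np.ones((480,640))])
    if name=="wrist":
        H=m["hand_eye"]; R=Ro.from_rotvec(o["orientation"]).as_matrix()
        A=R@H[:3,:3]; t=R@H[:3,3]+o["tcp_pos"]
    else: A=m["R"].T; t=-A@m["t"]
    rays=c@A.T
    X=rays*d[...,None]+t; X[d==0]=np.nan
    return p,X,rays,t
def onplane(rays,t,z): return rays*((z-t[2])/rays[...,2])[...,None]+t
def hsv(p): return cv2.cvtColor(p,cv2.COLOR_RGB2HSV)
def colour(p,c):
    h=hsv(p); H,S,V=h[...,0],h[...,1],h[...,2]
    k={"red":(H<8)|(H>172),"yellow":(H>24)&(H<36),"blue":(H>100)&(H<130),"green":(H>45)&(H<85)}[c]
    return k&(S>130)&(V>50)
def rect(P):
    (c,s,a)=cv2.minAreaRect((P[:,:2]*1000).astype(np.float32)); 
    if s[0]<s[1]: s=s[::-1]; a+=90
    return np.round(c,1),np.round(s,1),round((a+90)%180-90,1)
E
python3 - <<'E'
from h import *
p,X,rays,t=cloud("top")
cv2.imwrite("pics/t.png",p[...,::-1])
for c in("red","yellow","blue","green"):
    m=colour(p,c).astype(np.uint8); n,L,st,ce=cv2.connectedComponentsWithStats(m)
    for i in range(1,n):
        if st[i,4]<40: continue
        k=L==i; z=np.nanmedian(X[k][:,2]); Q=onplane(rays,t,z)[k]
        print(c,ce[i].round(),st[i,4],"z",round(z*1000,1),*rect(Q))
for nm,(u,v) in dict(red=(224,278),blue=(231,213),bigb=(117,297),smallb=(272,229)).items():
    w=np.zeros((480,640),bool); w[v-28:v+28,u-28:u+28]=1
    zt=np.nanmedian(X[v-3:v+4,u-3:u+4,2])
    k=(w&(abs(X[...,2]-zt)<.006)).astype(np.uint8); n,L=cv2.connectedComponents(k); k=L==L[v,u]
    Q=onplane(rays,t,zt)[k]; print(nm,"ztop",round(zt*1000,1),*rect(Q))
E
```

```text
red [325. 204.] 660 z 9.8 [606.1  70.1] [101.2  51.6] -4.4
red [321. 232.] 181 z 155.3 [509.5  75.5] [35.6 28.6] 85.0
red [530. 266.] 335 z 24.2 [ 447.9 -465.9] [96.8 24.5] 3.2
red [224. 278.] 453 z 42.7 [402.8 325.6] [64.7 46.8] -20.4
yellow [360. 206.] 678 z 9.7 [598.4 -25.1] [99.4 51.9] -3.4
yellow [170. 242.] 278 z 27.6 [495.1 475.7] [50.7 48.1] 3.0
yellow [286. 302.] 292 z 27.9 [346.5 167. ] [49.  48.5] -89.0
yellow [418. 305.] 204 z 20.1 [ 342.5 -172.9] [64.6 20.4] -89.2
blue [436.  65.] 5406 z 127.9 [ 900.  -223.3] [299.3 274.5] -81.2
blue [298. 114.] 2199 z 52.1 [835.4 139.1] [185.5 104.2] 29.0
blue [396. 210.] 617 z 9.8 [ 592.1 -119.3] [94.6 48.6] -4.1
blue [230. 212.] 386 z 42.5 [574.7 316.2] [63.5 42.9] -11.8
blue [122. 222.] 235 z 9.5 [547.7 618.5] [76.4 40.3] -32.1
blue [271. 229.] 184 z 31.2 [533.7 208.1] [44.8 26.4] -89.3
blue [402. 239.] 165 z 155.1 [ 496.7 -112.9] [34.4 26.6] 85.5
blue [112. 297.] 743 z 59.9 [350.3 607.8] [88.3 55.6] 79.1
blue [191. 302.] 372 z 7.7 [337.6 418.2] [63.5 47.9] 23.3
blue [135. 302.] 83 z 57.0 [338.5 547.5] [52.1 10.6] -10.1
green [467. 214.] 152 z 25.5 [ 582.3 -303.4] [73.4 14.5] -7.5
green [503. 219.] 79 z 25.6 [ 570.1 -399. ] [72.6  9.4] -8.9
green [598. 318.] 40 z 11.5 [ 313.7 -646.8] [17.9 14.4] -73.4
red ztop 43.9 [404.2 328.5] [89.7 44.2] -20.9
blue ztop 42.9 [575.  319.2] [90.4 44.5] -12.6
bigb ztop 60.2 [348.1 604.9] [126.8  57.7] 79.6
smallb ztop 31.7 [535.8 207.9] [65.2 30.9] -85.2
```

```bash
cat >> h.py <<'E'
def go(x,y,z,ang):
    "tool-frame remaining move (cm) to world x,y,z (m) and the turn about tool z to tool-x heading ang (deg)"
    o=monitor.get_obs(); R=Ro.from_rotvec(o["orientation"]).as_matrix()
    d=R.T@(np.array([x,y,z])-o["tcp_pos"])*100; h=np.degrees(np.arctan2(R[1,0],R[0,0]))
    a=np.radians(ang); Rt=np.array([[np.cos(a),np.sin(a),0],[np.sin(a),-np.cos(a),0],[0,0,-1]])
    w=Ro.from_matrix(R.T@Rt).as_rotvec()
    print("shift cm",d.round(2),"rotvec",w.round(3),"heading",h.round(1),"tcp",o["tcp_pos"].round(4),"t",round(o["clock"],2),"F",o["contact_force"].round(1),"q7",o["joints"][6].round(2),"w",round(o["grip_width"]*1e3,1),"g",round(o["gripper_force"],1))
E
M="python3 -m crank"
$M '[[[-3.25,-2.8,0],[0,0,0]],[[-3.25,-2.8,0],[0,0,0]],[[-3.25,-2.8,0],[0,0,0]],[[-3.25,-2.8,0],[0,0,0]]]' 8.5 60
$M '[[[-3.25,-2.8,0],[0,0,0]],[[-3.25,-2.8,0],[0,0,0]],[[-3.25,-2.8,0],[0,0,0]],[[-3.25,-2.8,0],[0,0,0]]]'
$M '[[[0,0,0],[0,0,0.15]],[[0,0,0],[0,0,0.15]],[[0,0,0],[0,0,0.15]],[[0,0,0],[0,0,0.15]],[[0,0,0],[0,0,0.15]]]'
$M '[[[0,0,0],[0,0,0.15]],[[0,0,0],[0,0,0.15]],[[0,0,0],[0,0,0.15]],[[0,0,0],[0,0,0.15]],[[0,0,0],[0,0,0.15]]]'
$M '[[[0,0,0],[0,0,0.15]],[[0,0,0],[0,0,0.15]],[[0,0,0],[0,0,0.15]],[[0,0,0],[0,0,0.15]],[[0,0,0],[0,0,0.15]]]'
$M '[[[0,0,0],[0,0,0.15]],[[0,0,0],[0,0,0.15]],[[0,0,0],[0,0,0.15]],[[0,0,0],[0,0,0.15]],[[0,0,0],[0,0,0.15]]]'
python3 -c "
from h import *
go(.404,.328,.22,-20.9)"
```

```text
clock: 0.55
tcp_pos: [0.3233, 0.4775, 0.231]
orientation: [-0.571, -3.089, 0.001]
contact_force: [1.5, 0.5, 0.8]
grip_width: 0.0848
gripper_force: 0.0
clock: 0.95
tcp_pos: [0.4046, 0.3264, 0.2313]
orientation: [-0.571, -3.089, -0.0]
contact_force: [1.6, 1.7, -0.1]
grip_width: 0.085
gripper_force: 0.0
clock: 1.45
tcp_pos: [0.404, 0.328, 0.2311]
orientation: [-1.672, -2.66, 0.001]
contact_force: [1.0, -0.1, -0.4]
grip_width: 0.0851
gripper_force: 0.0
clock: 1.95
tcp_pos: [0.4039, 0.3281, 0.2311]
orientation: [-2.53, -1.863, 0.001]
contact_force: [0.7, 0.1, -0.2]
grip_width: 0.0848
gripper_force: 0.0
clock: 2.45
tcp_pos: [0.4039, 0.328, 0.2311]
orientation: [3.036, 0.807, -0.001]
contact_force: [-0.4, -0.8, -0.2]
grip_width: 0.0851
gripper_force: 0.0
clock: 2.95
tcp_pos: [0.4039, 0.3281, 0.2311]
orientation: [3.121, -0.361, -0.001]
contact_force: [0.6, -0.2, -0.3]
grip_width: 0.0849
gripper_force: 0.0
shift cm [0.01 0.   1.11] rotvec [0.    0.    0.134] heading -13.2 tcp [0.4039 0.3281 0.2311] t 2.95 F [ 0.6 -0.2 -0.3] q7 -2.43 w 84.9 g 0.0
```

```bash
M="python3 -m crank"
$M '[[[0,0,0],[0,0,0.134]],[[0,0,0],[0,0,0]]]' >/dev/null
cat >> h.py <<'E'
def top(name,x,y,ztop=.042,rad=.07,tol=.007):
    p,X,rays,t=cloud(name)
    k=(abs(X[...,2]-ztop)<tol)&(np.hypot(X[...,0]-x,X[...,1]-y)<rad)
    k=cv2.morphologyEx(k.astype(np.uint8),cv2.MORPH_OPEN,np.ones((3,3)))
    n,L,st,_=cv2.connectedComponentsWithStats(k); k=L==1+np.argmax(st[1:,4])
    z=np.median(X[k][:,2]); print(name,"ztop",round(z*1000,1),*rect(onplane(rays,t,z)[k]))
    return p
E
python3 -c "
from h import *
p=top('wrist',.404,.328); cv2.imwrite('pics/w1.png',p[...,::-1])
go(.404,.328,.006,-20.9)"
```

```text
wrist ztop 40.4 [408.7 329.5] [89.2 41.8] -20.4
shift cm [ 2.000e-02 -0.000e+00  2.251e+01] rotvec [0.   0.   0.01] heading -20.3 tcp [0.4039 0.3281 0.2311] t 3.2 F [0.2 0.1 0.5] q7 -2.55 w 85.2 g 0.0
```

View pics/w1.png

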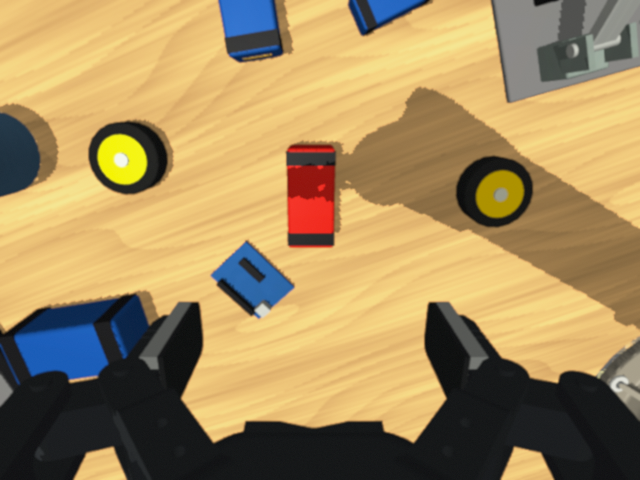

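The red pack is at (311,197), aligned with the fingers, and nothing is in the way of them. Descending and gripping.

```bash
M="python3 -m crank"
$M '[[[0.25,0.1,5],[0,0,0]],[[0,0,5],[0,0,0]],[[0,0,5],[0,0,0]],[[0,0,5],[0,0,0]],[[0,0,2.5],[0,0,0]]]' 8.5 70 >/dev/null
$M '[[[0,0,0],[0,0,0]],[[0,0,0],[0,0,0]]]' | tail -5
$M '[[[0,0,0],[0,0,0]],[[0,0,0],[0,0,0]],[[0,0,0],[0,0,0]],[[0,0,0],[0,0,0]],[[0,0,0],[0,0,0]]]' 3.5 70
$M '[[[0,0,0],[0,0,0]],[[0,0,0],[0,0,0]],[[0,0,-2],[0,0,0]],[[0,0,-4],[0,0,0]],[[0,0,-4],[0,0,0]]]'
python3 -c "
from h import *
go(.575,-.351,.26,-8)
from h import *
p,X,rays,t=cloud('top')
# tester: plate
k=(abs(X[...,2]-.038)<.005)&(np.hypot(X[...,0]-.575,X[...,1]+.351)<.06); z=np.median(X[k][:,2])
print(z,rect(onplane(rays,t,z)[k]))
"
```

```text
tcp_pos: [0.4065, 0.3263, 0.0068]
orientation: [3.092, -0.557, -0.0]
contact_force: [0.5, -0.1, 0.6]
grip_width: 0.0851
gripper_force: 0.0
clock: 4.4
tcp_pos: [0.4069, 0.3275, 0.0079]
orientation: [-3.089, 0.558, -0.002]
contact_force: [-0.7, -0.2, 9.5]
grip_width: 0.0413
gripper_force: 70.8
clock: 4.9
tcp_pos: [0.4055, 0.3258, 0.1074]
orientation: [3.09, -0.559, -0.001]
contact_force: [0.3, 0.2, -1.7]
grip_width: 0.0414
gripper_force: 71.1
shift cm [ 39.58  57.47 -15.19] rotvec [ 0.001  0.001 -0.218] heading -20.5 tcp [0.4055 0.3258 0.1074] t 4.9 F [ 0.3  0.2 -1.7] q7 -2.4 w 41.4 g 71.1
0.03920486374762877 (array([ 575.2, -344.5]), array([90.5, 63.9]), 79.3)
```

```bash
M="python3 -m crank"
$M '[[[0,0,-5],[0,0,0]],[[0,0,-5],[0,0,0]],[[0,0,-5],[0,0,0]]]' >/dev/null
$M '[[[2.83,4.1,0],[0,0,0]],[[2.83,4.1,0],[0,0,0]],[[2.83,4.1,0],[0,0,0]],[[2.83,4.1,0],[0,0,0]],[[2.83,4.1,0],[0,0,0]]]' >/dev/null
$M '[[[2.83,4.1,0],[0,0,0]],[[2.83,4.1,0],[0,0,0]],[[2.83,4.1,0],[0,0,0]],[[2.83,4.1,0],[0,0,0]],[[2.83,4.1,0],[0,0,0]]]' |tail -2
$M '[[[2.83,4.1,0],[0,0,0]],[[2.83,4.1,0],[0,0,0]],[[2.83,4.1,0],[0,0,0]],[[2.83,4.1,0],[0,0,-0.11]],[[0,0,0],[0,0,-0.11]]]' |tail -2
python3 -c "
from h import *
p,X,rays,t=cloud('wrist'); cv2.imwrite('pics/w2.png',p[...,::-1])
m=colour(p,'green')&(X[...,2]<.03)&(X[...,2]>.015); Q=onplane(rays,t,.024)[m]; print('tester',rect(Q),m.sum())
go(.576,-.350,.06,-7.5)
"
```

```text
grip_width: 0.041
gripper_force: 72.1
grip_width: 0.0414
gripper_force: 71.8
tester (array([ 584.1, -351.3]), array([107.5,  60. ]), 82.9) 1176
shift cm [ 0.16 -0.58 19.61] rotvec [ 0.003  0.001 -0.004] heading -7.7 tcp [ 0.5739 -0.355   0.2561] t 6.8 F [-0.2 -0.4 -1.7] q7 -0.9 w 41.2 g 71.8
```

View pics/w2.png

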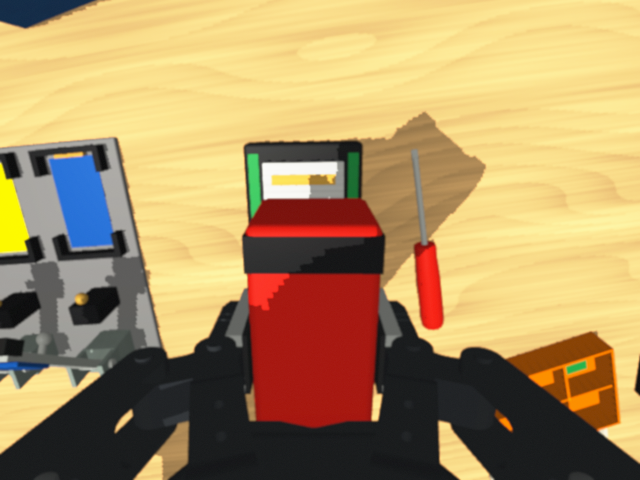

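The pack sits squarely in the grip, and the tester shows just beyond it around (303,190).

```bash
M="python3 -m crank"
$M '[[[0.2,-0.5,5],[0,0,0]],[[0,0,5],[0,0,0]],[[0,0,5],[0,0,0]],[[0,0,4],[0,0,0]],[[0,0,0.6],[0,0,0]]]' >/dev/null
$M '[[[0,0,0],[0,0,0]],[[0,0,0.5],[0,0,0]],[[0,0,0.5],[0,0,0]],[[0,0,0.5],[0,0,0]],[[0,0,0],[0,0,0]]]'
$M '[[[0,0,0.2],[0,0,0]],[[0,0,0],[0,0,0]]]'
python3 -c "
from h import *
go(.577,-.3505,.033,-7.5)
"
```

```text
clock: 7.8
tcp_pos: [0.579, -0.3455, 0.0461]
orientation: [3.134, -0.217, 0.002]
contact_force: [0.3, 0.1, -0.6]
grip_width: 0.0409
gripper_force: 72.1
clock: 8.0
tcp_pos: [0.579, -0.3456, 0.0442]
orientation: [3.134, -0.217, 0.002]
contact_force: [0.4, 1.2, 3.2]
grip_width: 0.0412
gripper_force: 72.3
shift cm [-0.14  0.52  1.12] rotvec [-0.    -0.001 -0.007] heading -7.9 tcp [ 0.579  -0.3456  0.0442] t 8.0 F [0.4 1.2 3.2] q7 -0.79 w 41.2 g 72.3
```

```bash
M="python3 -m crank"
$M '[[[0,0,0.4],[0,0,0]],[[0,0,0.4],[0,0,0]],[[0,0,0.2],[0,0,0]],[[0,0,0],[0,0,0]],[[0,0,0],[0,0,0]]]'
$M '[[[0,0,0.2],[0,0,0]],[[0,0,0],[0,0,0]],[[0,0,0],[0,0,0]],[[0,0,0],[0,0,0]]]'
python3 -c "
from h import *
p,X,rays,t=cloud('scene')
m=colour(p,'red')&(np.hypot(X[...,0]-.577,X[...,1]+.35)<.05); print(m.sum(),np.nanpercentile(X[m][:,2],[50,90,99]))
"
```

```text
clock: 8.5
tcp_pos: [0.5792, -0.3457, 0.0359]
orientation: [-3.133, 0.217, -0.003]
contact_force: [-4.0, 4.5, 18.5]
grip_width: 0.0412
gripper_force: 74.5
clock: 8.9
tcp_pos: [0.5793, -0.3458, 0.0358]
orientation: [-3.132, 0.217, -0.004]
contact_force: [-8.7, 8.5, 32.1]
grip_width: 0.0409
gripper_force: 76.3
203 [0.06663378 0.07223773 0.07709843]
```

The TCP stopped at 35.8 mm with 32 N, so the plate is on its stop. Next, lift and carry to above the red bay.

```bash
M="python3 -m crank"
$M '[[[0,0,-2],[0,0,0]],[[0,0,-4.5],[0,0,0]],[[0,0,-5],[0,0,0]],[[0,0,-5],[0,0,0]],[[0,0,-5],[0,0,0]]]' |tail -2
$M '[[[-0.37,-4.6,0],[0,0,0]],[[-0.37,-4.6,0],[0,0,0]],[[-0.37,-4.6,0],[0,0,0]],[[-0.37,-4.6,0],[0,0,0]],[[-0.37,-4.6,0],[0,0,0]]]' >/dev/null
$M '[[[-0.37,-4.6,0],[0,0,0]],[[-0.37,-4.6,0],[0,0,0]],[[-0.37,-4.6,0],[0,0,0]],[[-0.37,-4.6,0],[0,0,-0.065]],[[0,0,0],[0,0,0]]]' 
python3 -c "
from h import *
p,X,rays,t=cloud('wrist'); cv2.imwrite('pics/w3.png',p[...,::-1])
for c in('red','yellow','blue'):
    m=colour(p,c)&(abs(X[...,2]-.008)<.012); 
    n,L,st,ce=cv2.connectedComponentsWithStats(m.astype(np.uint8)); i=1+np.argmax(st[1:,4]); print(c,ce[i],np.median(X[L==i][:,2]),rect(onplane(rays,t,.008)[L==i]))
go(.606,.069,.06,-4.2)
"
```

```text
grip_width: 0.041
gripper_force: 71.9
clock: 10.45
tcp_pos: [0.6023, 0.0787, 0.2451]
orientation: [-3.137, 0.094, 0.003]
contact_force: [0.3, 0.2, -2.4]
grip_width: 0.0413
gripper_force: 72.0
red [322.9672496 166.3863275] 0.00709897950068461 (array([627. ,  68.6]), array([60.2, 49.3]), -4.1)
yellow [418.58049202 182.87116962] 0.007078900766499113 (array([603.7, -24.5]), array([95. , 50.5]), -3.5)
blue [512.52440945 185.93880765] 0.007058224457125395 (array([ 595.9, -118.5]), array([94.8, 49.8]), -4.3)
shift cm [ 0.44  0.49 18.54] rotvec [-0.001  0.001  0.008] heading -3.7 tcp [0.6022 0.074  0.2454] t 10.5 F [ 0.7 -0.6 -2.1] q7 -1.55 w 41.5 g 72.0
```

View pics/w3.png

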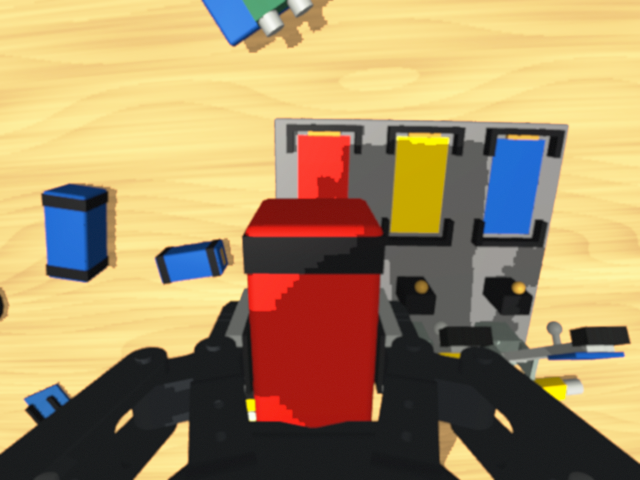

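The red bay floor is at (323,166), clear apart from the pack in front of it, and the levers are raised. The wrist and top views differ by about 4 mm in x for both the pack and the bay, so that offset cancels out.

```bash
M="python3 -m crank"
$M '[[[0.7,0.4,4.5],[0,0,0.007]],[[0,0,5],[0,0,0]],[[0,0,5],[0,0,0]],[[0,0,5],[0,0,0]],[[0,0,2.4],[0,0,0]]]' >/dev/null
$M '[[[0,0,0],[0,0,0]],[[0,0,0],[0,0,0]]]' 
$M '[[[0,0,0.3],[0,0,0]],[[0,0,0.3],[0,0,0]],[[0,0,0],[0,0,0]]]' 
python3 -c "
from h import *
go(.6088,.0695,.0159,-4.1)"
```

```text
clock: 11.2
tcp_pos: [0.6096, 0.063, 0.0281]
orientation: [3.138, -0.129, 0.0]
contact_force: [0.0, 0.3, -1.8]
grip_width: 0.0411
gripper_force: 71.9
clock: 11.5
tcp_pos: [0.6098, 0.0649, 0.0225]
orientation: [-3.138, 0.126, -0.002]
contact_force: [-0.8, 0.4, -1.3]
grip_width: 0.0411
gripper_force: 71.9
shift cm [-0.14 -0.45  0.66] rotvec [-0.001 -0.001 -0.009] heading -4.6 tcp [0.6098 0.0649 0.0225] t 11.5 F [-0.8  0.4 -1.3] q7 -1.37 w 41.1 g 71.9
```

```bash
M="python3 -m crank"
$M '[[[-0.1,-0.45,0.3],[0,0,-0.009]],[[0,0,0.3],[0,0,0]],[[0,0,0.1],[0,0,0]],[[0,0,0],[0,0,0]],[[0,0,0],[0,0,0]]]'
python3 -c "
from h import *
go(.6088,.0695,.0159,-4.1)"
```

```text
clock: 12.0
tcp_pos: [0.6089, 0.0705, 0.016]
orientation: [-3.137, 0.11, -0.0]
contact_force: [-5.4, 2.4, 11.7]
grip_width: 0.0416
gripper_force: 73.8
shift cm [0.   0.1  0.01] rotvec [-0.002  0.     0.002] heading -4.0 tcp [0.6089 0.0705 0.016 ] t 12.0 F [-5.4  2.4 11.7] q7 -1.36 w 41.6 g 73.8
```

```bash
M="python3 -m crank"
$M '[[[0,0,0],[0,0,0]],[[0,0,0],[0,0,0]],[[0,0,0],[0,0,0]]]' 6.5 70 |tail -2
$M '[[[0,0,-3],[0,0,0]],[[0,0,-5],[0,0,0]],[[0,0,-5],[0,0,0]],[[0,0,-5],[0,0,0]],[[0,0,-5],[0,0,0]]]' |tail -2
$M '[[[-3,0,-2],[0,0,0]],[[-4,0,0],[0,0,0]],[[-4,0,0],[0,0,0]],[[0,0,0],[0,0,0]],[[0,0,0],[0,0,0]]]' 0 30
python3 -c "
from h import *
p=top('wrist',.609,.07,.05); cv2.imwrite('pics/w4.png',p[...,::-1])
p,X,rays,t=cloud('wrist')
m=colour(p,'red')&(abs(X[...,2]-.15)<.025); print('pad z',np.median(X[m][:,2]),m.sum(),rect(onplane(rays,t,.15)[m]))
top('top',.609,.07,.05)
go(.5,.077,.2,-4.1)"
```

```text
grip_width: 0.0648
gripper_force: 0.0
grip_width: 0.0651
gripper_force: 0.0
clock: 13.3
tcp_pos: [0.4985, 0.0775, 0.2649]
orientation: [-3.138, 0.11, -0.001]
contact_force: [0.5, -0.6, -0.2]
grip_width: 0.0003
gripper_force: 0.0
wrist ztop 48.5 [609.4  70.8] [88.5 42.6] -4.0
pad z 0.15717985930939102 1345 (array([513.7,  76.8]), array([37.2, 17.5]), 85.9)Traceback (most recent call last):
  File "<string>", line 6, in <module>
    top('top',.609,.07,.05)
    ~~~^^^^^^^^^^^^^^^^^^^^
  File "h.py", line 39, in top
    n,L,st,_=cv2.connectedComponentsWithStats(k); k=L==1+np.argmax(st[1:,4])
                                                         ~~~~~~~~~^^^^^^^^^^
    return _wrapfunc(a, 'argmax', axis=axis, out=out, **kwds)
    return bound(*args, **kwds)
ValueError: attempt to get argmax of an empty sequence
```

View pics/w4.png

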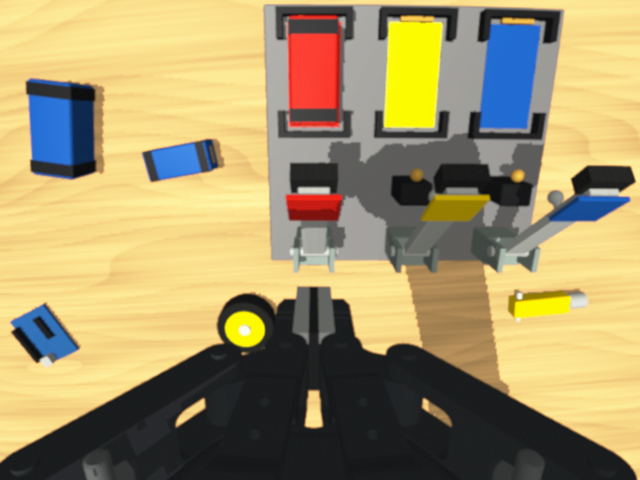

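Red pack is seated between the stops at (316,70), measured at (609,71) mm. The red pad is at (313,207). Next: press it down along its arc with the fingers closed.

```bash
M="python3 -m crank"
$M '[[[0.1,0,5],[0,0,0]],[[0,0,4.5],[0,0,0]],[[0,0,1.3],[0,0,0]],[[0,0,0],[0,0,0]],[[0,0,0],[0,0,0]]]' |sed -n 2,4p
$M '[[[0.9,0,0.65],[0,0,0]],[[0.8,0,0.75],[0,0,0]],[[0.72,0,0.83],[0,0,0]],[[0.65,0,0.89],[0,0,0]],[[0.55,0,0.96],[0,0,0]]]'|sed -n 2,4p
$M '[[[0.45,0,1.01],[0,0,0]],[[0.35,0,1.05],[0,0,0]],[[0.25,0,1.07],[0,0,0]],[[0.2,0,0.55],[0,0,0]],[[0.2,0,0.55],[0,0,0]]]'|sed -n 2,4p
$M '[[[0.1,0,0.3],[0,0,0]],[[0,0,0.2],[0,0,0]],[[0,0,0],[0,0,0]]]'|sed -n 2,4p
python3 -c "
from h import *
go(.553,.0735,.07,-4.1)"
```

```text
tcp_pos: [0.5015, 0.0766, 0.1579]
orientation: [3.139, -0.113, 0.003]
contact_force: [1.1, -0.6, 0.7]
tcp_pos: [0.5373, 0.0746, 0.1153]
orientation: [-3.139, 0.112, -0.002]
contact_force: [1.0, 0.0, 2.4]
tcp_pos: [0.5492, 0.0735, 0.0725]
orientation: [-3.139, 0.112, 0.005]
contact_force: [-3.8, 0.6, 3.4]
tcp_pos: [0.5498, 0.0733, 0.07]
orientation: [-3.137, 0.113, 0.007]
contact_force: [-13.5, 1.0, 31.4]
shift cm [ 0.32 -0.04 -0.01] rotvec [-0.002  0.004 -0.   ] heading -4.1 tcp [0.5498 0.0733 0.07  ] t 15.25 F [-13.5   1.   31.4] q7 -1.42 w 0.3 g 15.7
```

```bash
M="python3 -m crank"
$M '[[[0,0,-1],[0,0,0]],[[0,0,-4],[0,0,0]],[[0,0,-5],[0,0,0]],[[0,0,-5],[0,0,0]],[[0,0,-4],[0,0,0]]]' |sed -n 2,4p
$M '[[[-5,0,0],[0,0,0]],[[0,0,0],[0,0,0]],[[0,0,0],[0,0,0]]]' 8.5 70 >/dev/null
python3 -c "
from h import *
p,X,rays,t=cloud('wrist'); cv2.imwrite('pics/w5.png',p[...,::-1])
k=colour(p,'red')&(np.hypot(X[...,0]-.553,X[...,1]-.0735)<.03); print('pad',np.median(X[k],0),k.sum())
top('wrist',.609,.07,.05)
top('wrist',.577,.318,.042)
go(.577,.318,.26,-12.3)"
```

```text
tcp_pos: [0.5515, 0.073, 0.2606]
orientation: [-3.139, 0.113, -0.001]
contact_force: [1.6, 0.6, 0.7]
pad [0.56080873 0.073321   0.06834792] 1983
wrist ztop 48.5 [610.9  70.6] [85.3 42.3] -3.7
wrist ztop 40.5 [579.2 319. ] [89.5 46.7] -12.2
shift cm [  5.73 -24.59  -0.19] rotvec [ 0.001 -0.     0.143] heading -4.1 tcp [0.5023 0.0769 0.2583] t 16.2 F [-0.1  0.2 -0.2] q7 -1.71 w 65.3 g 0.0
```

View pics/w5.png

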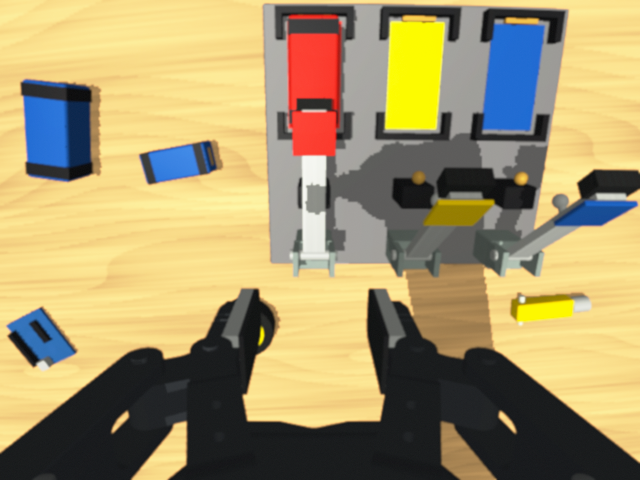

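The red lever is down and latched: pad at (313,130), height 68 mm. The blue pack is still at (57,130). Next: go above it, with another check for a yellow pack.

```bash
M="python3 -m crank"
$M '[[[1.16,-4.8,0],[0,0,0]],[[1.16,-4.8,0],[0,0,0]],[[1.16,-4.8,0],[0,0,0]],[[1.16,-4.8,0],[0,0,0]],[[1.16,-4.8,0],[0,0,0]]]' >/dev/null
$M '[[[0,-0.6,0],[0,0,0.143]],[[0,0,0],[0,0,0]],[[0,0,0],[0,0,0]],[[0,0,0],[0,0,0]]]' 8.5 >/dev/null
python3 -c "
from h import *
top('wrist',.5775,.319,.042)
for c in ('top','scene'):
  p,X,rays,t=cloud(c)
  n,L,st,ce=cv2.connectedComponentsWithStats(colour(p,'yellow').astype(np.uint8))
  for i in range(1,n):
    if st[i,4]>60: print(c,ce[i].round(),st[i,4],np.nanmedian(X[L==i],0).round(3))
go(.5775,.319,.006,-12.3)"
```

```text
wrist ztop 40.4 [579.8 320.2] [88.5 41.7] -12.0
top [360. 206.] 678 [ 0.6   -0.024  0.01 ]
top [282. 303.] 174 [0.34  0.176 0.028]
top [418. 304.] 204 [ 0.345 -0.174  0.02 ]
scene [387. 176.] 66 [0.505 0.47  0.026]
scene [241. 285.] 107 [ 0.35  -0.178  0.018]
scene [335. 292.] 415 [ 0.605 -0.026  0.008]
shift cm [-2.00e-02 -2.00e-01  2.53e+01] rotvec [-0.001 -0.    -0.   ] heading -12.3 tcp [0.5772 0.3169 0.259 ] t 17.25 F [-0.6 -0.4  0.2] q7 -2.05 w 85.2 g 0.0
```

There is no yellow pack. Descending to grip blue.

```bash
M="python3 -m crank"
$M '[[[0,-0.2,5],[0,0,0]],[[0,0,5],[0,0,0]],[[0,0,5],[0,0,0]],[[0,0,5],[0,0,0]],[[0,0,5],[0,0,0]]]' >/dev/null
$M '[[[0,0,0.15],[0,0,0]],[[0,0,0],[0,0,0]]]' >/dev/null
$M '[[[0,0,0],[0,0,0]],[[0,0,0],[0,0,0]],[[0,0,0],[0,0,0]],[[0,0,0],[0,0,0]],[[0,0,0],[0,0,0]]]' 3.5 70
$M '[[[0,0,0],[0,0,0]],[[0,0,-2],[0,0,0]],[[0,0,-4],[0,0,0]],[[0,0,-5],[0,0,0]],[[0,0,-5],[0,0,0]]]'
$M '[[[0,0,-5],[0,0,0]],[[0,0,-4],[0,0,0]],[[0,0,0],[0,0,0]]]' >/dev/null
python3 -c "
from h import *
go(.577,-.350,.26,-7.5)"
```

```text
clock: 18.45
tcp_pos: [0.5789, 0.321, 0.0096]
orientation: [-3.121, 0.335, -0.004]
contact_force: [-0.3, -0.3, 7.7]
grip_width: 0.0414
gripper_force: 71.8
clock: 18.95
tcp_pos: [0.5769, 0.3199, 0.1692]
orientation: [3.123, -0.336, -0.001]
contact_force: [1.3, 1.3, -2.2]
grip_width: 0.0411
gripper_force: 71.0
shift cm [13.92 65.61  0.  ] rotvec [-0.008 -0.008 -0.084] heading -12.3 tcp [0.5807 0.3207 0.2646] t 19.25 F [ 1.2  1.  -1.3] q7 -2.05 w 41.2 g 71.2
```

```bash
M="python3 -m crank"
$M '[[[0.99,4.69,0],[0,0,0]],[[0.99,4.69,0],[0,0,0]],[[0.99,4.69,0],[0,0,0]],[[0.99,4.69,0],[0,0,0]],[[0.99,4.69,0],[0,0,0]]]' >/dev/null
$M '[[[0.99,4.69,0],[0,0,0]],[[0.99,4.69,0],[0,0,0]],[[0.99,4.69,0],[0,0,0]],[[0.99,4.69,0],[0,0,0]],[[0.99,4.69,0],[0,0,0]]]' >/dev/null
$M '[[[0.99,4.69,0],[0,0,0]],[[0.99,4.69,0],[0,0,0]],[[0.99,4.69,0],[0,0,0]],[[0.99,4.69,0],[0,0,-0.084]]]' >/dev/null
$M '[[[0,0,0],[0,0,0]],[[0,0,0],[0,0,0]],[[0,0,0],[0,0,0]]]'
python3 -c "
from h import *
p,X,rays,t=cloud('wrist'); cv2.imwrite('pics/w6.png',p[...,::-1])
go(.577,-.350,.05,-7.5)"
```

```text
clock: 20.95
tcp_pos: [0.5735, -0.3494, 0.2564]
orientation: [-3.133, 0.203, 0.001]
contact_force: [0.5, 1.0, -1.9]
grip_width: 0.041
gripper_force: 71.3
shift cm [ 0.33  0.1  20.65] rotvec [-0.002  0.     0.003] heading -7.3 tcp [ 0.5739 -0.3489  0.2566] t 21.0 F [-0.2  0.3 -0.9] q7 -0.89 w 41.2 g 71.3
```

View pics/w6.png

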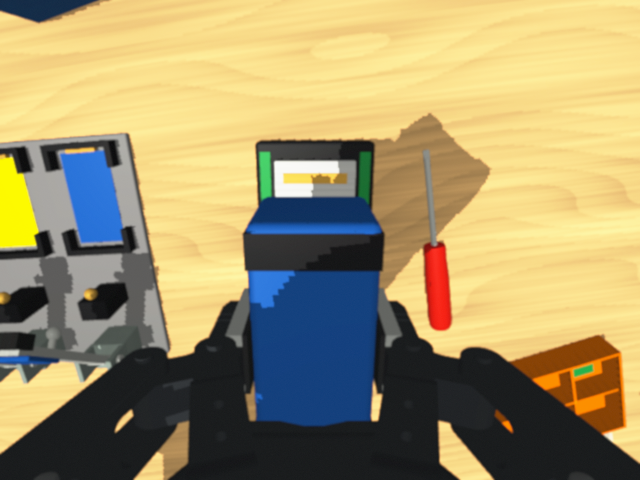

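The blue pack is held squarely, with the tester just beyond it at (315,185).

```bash
M="python3 -m crank"
$M '[[[0.3,0.1,5],[0,0,0]],[[0,0,5],[0,0,0]],[[0,0,5],[0,0,0]],[[0,0,4],[0,0,0]],[[0,0,1],[0,0,0]]]' >/dev/null
$M '[[[0,0,0],[0,0,0]],[[0,0,0.5],[0,0,0]],[[0,0,0.5],[0,0,0]],[[0,0,0.3],[0,0,0]],[[0,0,0],[0,0,0]]]'
$M '[[[0,0,0],[0,0,0]],[[0,0,0],[0,0,0]]]'|sed -n 2,4p
```

```text
clock: 22.0
tcp_pos: [0.5774, -0.3529, 0.0455]
orientation: [3.134, -0.204, 0.004]
contact_force: [0.7, 1.0, 3.5]
grip_width: 0.0412
gripper_force: 72.0
tcp_pos: [0.5772, -0.3529, 0.0452]
orientation: [3.134, -0.204, 0.004]
contact_force: [2.2, -0.3, 2.3]
```

```bash
M="python3 -m crank"
$M '[[[0,0,0.4],[0,0,0]],[[0,0,0.4],[0,0,0]],[[0,0,0.2],[0,0,0]],[[0,0,0],[0,0,0]],[[0,0,0],[0,0,0]]]' |sed -n 2,4p
$M '[[[0,0,0.15],[0,0,0]],[[0,0,0],[0,0,0]],[[0,0,0],[0,0,0]],[[0,0,0],[0,0,0]]]'
```

```text
tcp_pos: [0.5773, -0.3529, 0.0374]
orientation: [-3.134, 0.205, -0.005]
contact_force: [-3.5, 4.9, 25.0]
clock: 23.1
tcp_pos: [0.5773, -0.353, 0.0373]
orientation: [-3.134, 0.205, -0.006]
contact_force: [-5.8, 7.8, 36.0]
grip_width: 0.0414
gripper_force: 76.3
```

The plate is on its stop again (TCP 37.3 mm, 36 N). Carrying to the blue bay.

```bash
M="python3 -m crank"
$M '[[[0,0,-2],[0,0,0]],[[0,0,-4.5],[0,0,0]],[[0,0,-5],[0,0,0]],[[0,0,-5],[0,0,0]],[[0,0,-5],[0,0,0]]]' |tail -2
$M '[[[-0.23,-4.69,0],[0,0,0]],[[-0.23,-4.69,0],[0,0,0]],[[-0.23,-4.69,0],[0,0,0]],[[-0.23,-4.69,0],[0,0,0]],[[-0.23,-4.69,0],[0,0,0]]]' >/dev/null
$M '[[[0,0,0],[0,0,-0.058]],[[0,0,0],[0,0,0]],[[0,0,0],[0,0,0]],[[0,0,0],[0,0,0]]]' 
python3 -c "
from h import *
p,X,rays,t=cloud('wrist'); cv2.imwrite('pics/w7.png',p[...,::-1])
go(.596,-.119,.025,-4.1)"
```

```text
grip_width: 0.0411
gripper_force: 71.4
clock: 24.5
tcp_pos: [0.5943, -0.1203, 0.2475]
orientation: [3.139, -0.12, -0.001]
contact_force: [0.2, 0.6, -1.9]
grip_width: 0.0414
gripper_force: 71.6
shift cm [ 0.15 -0.15 22.25] rotvec [ 0.001  0.001 -0.005] heading -4.4 tcp [ 0.5945 -0.1203  0.2475] t 24.55 F [-0.6 -0.  -1.6] q7 -1.22 w 41.2 g 71.6
```

View pics/w7.png

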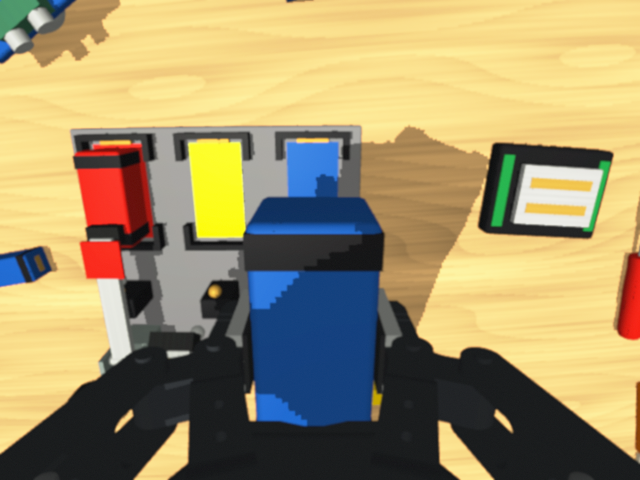

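The blue pack is straight above its bay, whose floor shows at (313,168). Lowering.

```bash
M="python3 -m crank"
$M '[[[0.15,-0.15,5],[0,0,-0.005]],[[0,0,5],[0,0,0]],[[0,0,5],[0,0,0]],[[0,0,5],[0,0,0]],[[0,0,2],[0,0,0]]]' >/dev/null
$M '[[[0,0,0],[0,0,0]],[[0,0,0.2],[0,0,0]],[[0,0,0],[0,0,0]],[[0,0,0],[0,0,0]]]' 
python3 -c "
from h import *
go(.596,-.119,.017,-4.1)"
```

```text
clock: 25.45
tcp_pos: [0.5981, -0.1174, 0.0275]
orientation: [3.14, -0.106, 0.005]
contact_force: [-0.8, 0.7, -0.8]
grip_width: 0.0416
gripper_force: 71.5
shift cm [-0.2   0.17  1.05] rotvec [ 0.    -0.003  0.004] heading -3.9 tcp [ 0.5981 -0.1174  0.0275] t 25.45 F [-0.8  0.7 -0.8] q7 -1.03 w 41.6 g 71.5
```

```bash
M="python3 -m crank"
$M '[[[-0.2,0.15,0.5],[0,0,0]],[[0,0,0.4],[0,0,0]],[[0,0,0.2],[0,0,0]],[[0,0,0],[0,0,0]],[[0,0,0],[0,0,0]]]'
python3 -c "
from h import *
go(.596,-.119,.017,-4.1)"
```

```text
clock: 25.95
tcp_pos: [0.5948, -0.1185, 0.0175]
orientation: [-3.138, 0.106, -0.001]
contact_force: [-9.2, 4.4, 27.3]
grip_width: 0.0409
gripper_force: 75.1
shift cm [0.12 0.04 0.05] rotvec [-0.002 -0.001  0.004] heading -3.9 tcp [ 0.5948 -0.1185  0.0175] t 25.95 F [-9.2  4.4 27.3] q7 -1.02 w 40.9 g 75.1
```

```bash
M="python3 -m crank"
$M '[[[0,0,-0.1],[0,0,0]],[[0,0,0],[0,0,0]],[[0,0,0],[0,0,0]]]' 6.5 70 |tail -2
$M '[[[0,0,-3],[0,0,0]],[[0,0,-5],[0,0,0]],[[0,0,-5],[0,0,0]],[[0,0,-5],[0,0,0]],[[0,0,-5],[0,0,0]]]' |tail -2
$M '[[[-3,0,-1.9],[0,0,0]],[[-4,0,0],[0,0,0]],[[-4,0,0],[0,0,0]],[[0,0,0],[0,0,0]],[[0,0,0],[0,0,0]]]' 0 30
python3 -c "
from h import *
p=top('wrist',.595,-.119,.05); cv2.imwrite('pics/w8.png',p[...,::-1])
p,X,rays,t=cloud('wrist')
m=colour(p,'blue')&(abs(X[...,2]-.15)<.025); print('pad z',np.median(X[m][:,2]),m.sum(),rect(onplane(rays,t,.15)[m]))
go(.486,-.112,.155,-4.1)"
```

```text
grip_width: 0.0649
gripper_force: 0.0
grip_width: 0.0647
gripper_force: 0.0
clock: 27.25
tcp_pos: [0.4846, -0.1105, 0.2649]
orientation: [-3.138, 0.105, -0.001]
contact_force: [0.5, -0.3, 0.4]
grip_width: -0.0002
gripper_force: 0.0
wrist ztop 48.5 [ 595.4 -118.3] [88.5 42.1] -3.9
pad z 0.1569910962717631 1288 (array([ 500.4, -112.8]), array([36.5, 17.4]), 86.2)
shift cm [ 0.    0.13 11.  ] rotvec [ 0.    -0.001  0.005] heading -3.8 tcp [ 0.486  -0.1107  0.265 ] t 27.35 F [ 0.5 -0.3  0.1] q7 -1.34 w 0.1 g 0.0
```

View pics/w8.png

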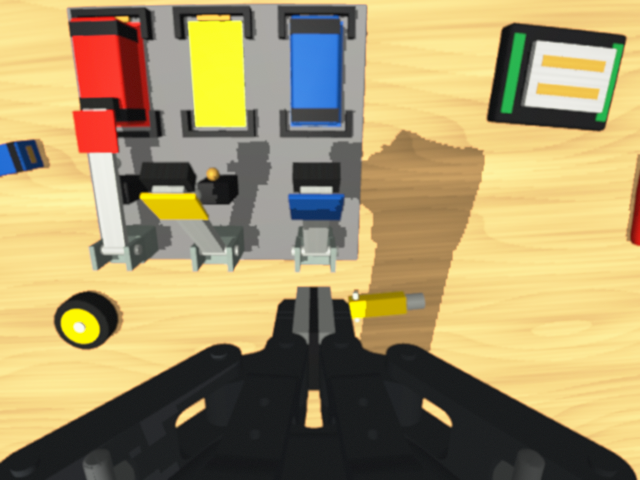

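Blue pack is seated at (316,70), right on the bay centre. The blue pad is at (315,206). Pressing it the same way.

```bash
M="python3 -m crank"
$M '[[[0.1,0.15,5],[0,0,0]],[[0,0,4.5],[0,0,0]],[[0,0,1.3],[0,0,0]],[[0,0,0],[0,0,0]],[[0,0,0],[0,0,0]]]' |sed -n 2,4p
$M '[[[0.9,0,0.65],[0,0,0]],[[0.8,0,0.75],[0,0,0]],[[0.72,0,0.83],[0,0,0]],[[0.65,0,0.89],[0,0,0]],[[0.55,0,0.96],[0,0,0]]]'|sed -n 2,4p
$M '[[[0.45,0,1.01],[0,0,0]],[[0.35,0,1.05],[0,0,0]],[[0.25,0,1.07],[0,0,0]],[[0.2,0,0.55],[0,0,0]],[[0.2,0,0.55],[0,0,0]]]'|sed -n 2,4p
$M '[[[0.1,0,0.3],[0,0,0]],[[0,0,0.2],[0,0,0]],[[0,0,0],[0,0,0]]]'|sed -n 2,4p
```

```text
tcp_pos: [0.4872, -0.1132, 0.158]
orientation: [3.139, -0.106, 0.002]
contact_force: [-0.4, 0.4, 0.1]
tcp_pos: [0.5232, -0.1148, 0.1154]
orientation: [-3.14, 0.105, -0.002]
contact_force: [-0.1, -0.3, 3.8]
tcp_pos: [0.535, -0.1158, 0.0727]
orientation: [-3.139, 0.106, 0.005]
contact_force: [-3.1, 1.5, 3.6]
tcp_pos: [0.5358, -0.1159, 0.07]
orientation: [-3.136, 0.107, 0.005]
contact_force: [-11.4, 3.4, 29.6]
```

```bash
M="python3 -m crank"
$M '[[[0,0,-1],[0,0,0]],[[0,0,-4],[0,0,0]],[[0,0,-5],[0,0,0]],[[0,0,-5],[0,0,0]],[[0,0,-4],[0,0,0]]]' >/dev/null
$M '[[[-5,0,0],[0,0,0]],[[0,0,0],[0,0,0]],[[0,0,0],[0,0,0]]]' >/dev/null
python3 -c "
from h import *
top('wrist',.609,.07,.05)
p=top('wrist',.595,-.119,.05); cv2.imwrite('pics/w9.png',p[...,::-1])
p,X,rays,t=cloud('wrist')
for c,x,y in(('red',.556,.0735),('blue',.542,-.116)):
  k=colour(p,c)&(np.hypot(X[...,0]-x,X[...,1]-y)<.025); print('pad',np.median(X[k],0),k.sum())
go(.486,-.112,.26,-4.1)"
```

```text
wrist ztop 48.5 [608.4  68.9] [89.8 45. ] -2.7
wrist ztop 48.4 [ 596.1 -118.3] [87.1 42.4] -3.5
pad [0.56162486 0.07033314 0.06831348] 1939
pad [ 0.54631288 -0.11612624  0.06837199] 1832
shift cm [-0.22 -0.03 -0.15] rotvec [0.001 0.    0.005] heading -3.8 tcp [ 0.4882 -0.1124  0.2585] t 30.1 F [0.2 0.7 0.6] q7 -1.31 w 0.3 g 0.0
```

View pics/w9.png

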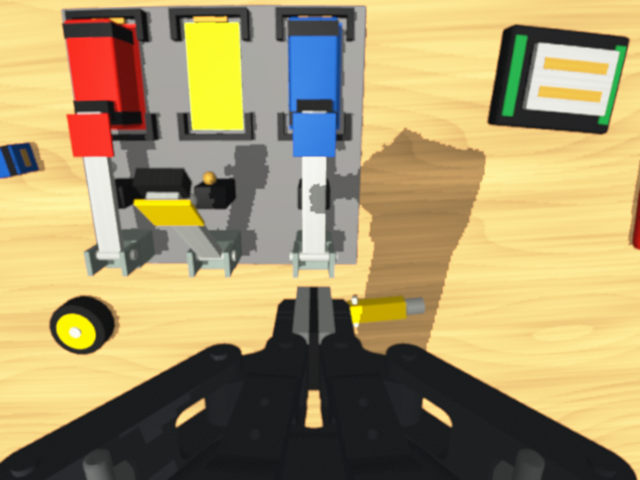

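Both packs are seated, at (104,75) and (315,65). Both levers are down, with their pads at (90,135) and (314,135), and the robot is clear of everything.

```bash
python3 -c "
from bench import r
print(r.hand_in())"
```

```text
the job is handed in; nothing more can be done
None
```

I tested the red and blue packs on the tester, seated each in its own bay and latched both levers down; there was no yellow pack, and I handed the job in at about 30 s without seeing a verdict.

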